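# Walk an arched oak rail round to the spindle-moulder fence

## Task

Walk the heavy arched oak blank round on the machine table with fingertip pushes on the backs of its two horns, until its straight planed face (the side with the red chalk line) sits flush along the long right-hand plate of the fence, both ends touching. Turn it square before it gets there, so that no corner is pushed into the fence while the blank is still clearly askew; keep it flat on the table, never lifted, touch nothing of its finished arched middle, and leave the other things on the table where they are.

Things in the scene. Friction and masses are not known exactly. Their poses are not given: they have to be found in the camera images.
- blank: Arched oak blank, loose on the table (lengths in mm): 240 long, 110 deep, 70 high, about 1.3 kg; a push of about 4 to 10 N slides it, and it stops with the push. Origin: centre of the underside of its 110 x 240 outline; x out of the planed face (x = +55), y along it to its left end. At the back (-x) a hollow 148 wide lies between two brown horns, each the end 46 of the length; only these may be touched.
- arch: Finished middle of the blank between the horns (same origin and axes, in mm): 148 long, 60 deep at its crown, a pale smooth hollow curve 50 deep at the back, a thin red chalk line on top along the planed face. Fast to the blank. The robot must not touch it.
- fence: Fixed fence (lengths in mm). Origin on the table at the face of its long right-hand wooden plate; x points into the fence, away from the robot (face at x = 0), y along it to the left. That plate runs from y = -290 to +165, 90 high; left of it, behind the face line, the cutter opening under a green hood 150 high, then the left plate from y = +295. The blank starts 0.45 to 0.85 rad askew, its left end nearer the fence.
- horn_left (a point): Centre of the flat back of the left horn (46 mm wide, 70 mm high): in the blank's frame (-55, +97, 35) mm. Axes as the blank's. Pushed at one horn, the blank turns about a point roughly 50 mm beyond its middle, towards the other horn.
- horn_right (a point): Centre of the flat back of the right horn: in the blank's frame (-55, -97, 35) mm. Axes as the blank's.
- face_left (a point): Left end of the planed face, at half height: in the blank's frame (+55, +120, 35) mm.
- face_right (a point): Right end of the planed face, at half height: in the blank's frame (+55, -120, 35) mm.
- wax_tin: Bystander: round yellow tin of wax, 72 mm across, 55 mm high; origin at the centre of its underside.
- spacer_a: Bystander: steel spindle spacer ring, 60 mm across, 20 mm high, lying flat; origin under its centre.
- spacer_b: Bystander: steel spindle spacer ring, 60 mm across, 30 mm high, lying flat; origin under its centre.
- spanner: Bystander: steel spanner, 200 mm long, lying flat; origin near its middle.
- dust_brush: Bystander: bench brush, 220 mm long, lying flat; origin near its middle.
- try_square: Bystander: try square lying flat, dark wooden stock 115 mm long with a steel blade 150 mm long; origin under the middle of the stock.
- push_stick: Bystander: plywood push stick, about 300 mm long, 18 mm thick, lying flat; origin near its middle.

How it is judged:
By the outcome, as a careful person would: the job done as asked, in the order asked, and still so for the second after the job is handed in, with the robot touching nothing.
It also fails if it takes over 61 s, if anything falls off the work surface, if the arm or the gripper's body presses on something with over 40 N, if the wrist force passes 120 N, or if a joint passes its speed limit or range.

## Robot

A 6-joint arm with a two-finger parallel gripper is mounted at the origin on the work surface. World frame = base frame: x ahead of the robot, y to its left, z up, the work surface at z = 0. Lengths are in m, angles in degrees, forces in N, time in s.
With the tool pointing down it reaches from about 0.375 to 0.925 m from the base axis. Payload 5.7 kg.
Tool frame: the origin (TCP) lies at the very end of the fingers, on their centre line; the grasp point (between the pads) lies behind it (bot.grasp_offset is the z of the grasp point in the tool frame, in m); z points along the fingers, y is the line along which they close (so a half turn about z gives the same grasp; the last joint's range is limited). The gripper opens to 85 mm and grips with 20 to 120 N. Pads are 22 mm wide; open, the fingers measure 114 mm over their backs; the gripper's body (76 mm by 85 mm) begins 54 mm behind the grasp point. The pads swing forward as they close: fully open they stand 13 mm farther back than shut.
Start: joints at [-6.595, 20.558, 86.54, -0, 72.909, -6.595], TCP at [0.6, -0, 0.195] pointing down, gripper open.
Joint ranges: [-170.27, 170.27], [-57.76, 135], [12.27, 136.19], [-55.21, 235.2], [11.17, 155.16], [-170.74, 170.74]. Speed limits (degrees/s): [136.94, 136.94, 180, 180, 180, 180].

## Interface

Orientations are given as [roll, pitch, yaw] about the fixed x, y, z axes, in that order (R = Rz(yaw) Ry(pitch) Rx(roll)).
In Python, from rig import bot gives the robot as it stands. The module is installed in compiled form; this text tells all that it offers.
- The arm moves only by the tool send_rows, never from a script. Its argument "deltas" is a list of rows, each a list of 3 entries, a list of its own where there are three numbers: the finger opening in mm, from 0 to 85.4, then the shift along the tool's x, y, z in units of 30 mm (1.0 is 30 mm), then the turn about the tool's z in units of 5 degrees (1.0 is 5 degrees). In form: [[fingers, [dx, dy, dz], twist], ...]. A call has 1 to 5 rows; each row is the pose to reach, as a shift and turn from the pose commanded when the call began, along the tool's axes at that moment; what a row does not reach only later rows make up. A row lasts 1/12 s, in which the tool goes at most 41.7 mm and 7.16 degrees, less where a joint would pass 70% of its speed; a pose out of reach is approached as far as the arm can. A call with a gripper value outside its range is refused whole. The fingers move at their own pace and stop on an object; "force" is the grip in N (left out, the last holds). Time passes only in rows, so rows that repeat a pose let the fingers close. It gives the time, the measured TCP pose, the force, the opening and the grip force at its end, in the units of the state.
- bot.sense(): the state, without advancing time (a new reading comes with each control period).
- bot.get_image(name): name is "scene" or "side" or "wrist"; returns a dict with "color" (480x640x3 uint8, blue, green, red), "fx", "fy", "cx", "cy" (pixels), "pose" (4x4, takes a point from camera to world coordinates); the wrist camera has in their place "hand_eye" (4x4, takes a point from camera to tool coordinates, whose origin is the TCP and whose axes are the flange's). Camera axes: x right, y up, looking along -z (the intrinsics and any distortion apply to the point x, -y, -z); pixel columns grow to the right and rows downward; lengths in m; the calibration is good to about 2 mm. A picture is of the moment at which its call begins: read the wrist's pose just before it. There is no depth.
- bot.hand_in(): hands the job in; it is judged then, once.
The state is a dict: "time_s": time; "joint_pos": joint angles; "qd": joint speeds; "tau": joint torques, N m; "eef_pos": TCP position; "eef_rot": TCP orientation; "force": force on the tool from outside, world axes, zero at the start; "torque": the same for the moment, N m; "grip_width": finger opening in m; "grasp_force": force on a finger pad.
Only numpy, scipy, OpenCV 4.12 (cv2) and the standard library are available. Lean on these libraries where they do the work, as an engineer would, in place of code of your own. Each camera call takes 0.05 s, during which the arm holds its last target. There are 200 camera calls.

## Working session

There is one attempt and no reset: what is moved stays moved. The work goes in short steps, Python scripts to look and compute and a tool call to move; the robot and the scene stay as the last step left them, time stands still between calls to the robot, and variables do not carry over. Pictures are saved under pics/ and viewed, at most 10 in all, crops included, and the job is handed in when it is done.

Besides the shell and the picture viewer there is one more tool, called in YAML: its name, and indented under it one key for each argument. send_rows: Moves the arm, as the interface text tells. Its arguments: {"type":"object","properties":{"deltas":{"type":"array","items":{"type":"array"}},"force":{"type":"number"}},"required":["deltas"]}

```bash
mkdir -p pics
python3 - <<'E'
from rig import bot
import cv2,pickle
s=bot.sense();print(s)
d={}
for n in("scene","side"):
    im=bot.get_image(n);d[n]=im;cv2.imwrite(f"pics/{n}0.png",im["color"])
    print(n,im["fx"],im["fy"],im["cx"],im["cy"],im["pose"].round(3).tolist(),[k for k in im])
pickle.dump(d,open("d0.pkl","wb"))
E
```

```text
{'time_s': 0.0, 'joint_pos': array([-6.59192542e+00,  2.05989189e+01,  8.66002026e+01, -1.47024952e-03,
        7.29085657e+01, -6.59561227e+00]), 'qd': array([ 0.08203826, -0.06491036,  0.04045031, -0.04231641, -0.04632029,
        0.07461819]), 'tau': array([ 1.96551155e-03, -5.27614331e+01, -2.78626120e+01, -6.37880498e-05,
        1.32890840e-02, -2.81424428e-05]), 'eef_pos': array([5.99238024e-01, 9.98100840e-05, 1.94235361e-01]), 'eef_rot': array([-1.79892864e+02, -1.09738572e-02,  9.00041100e+01]), 'force': array([0.46103876, 0.17005447, 0.1738801 ]), 'torque': array([-0.04389994, -0.05581   ,  0.0084807 ]), 'grasp_force': 0.0, 'grip_width': 0.08539631173874457}
scene 459.3610228654973 459.3610228654973 309.0840167730729 241.58609352747527 [[0.353, -0.671, 0.652, 1.309], [0.935, 0.24, -0.26, -0.352], [0.018, 0.701, 0.713, 0.929], [0.0, 0.0, 0.0, 1.0]] ['color', 'fx', 'fy', 'cx', 'cy', 'pose']
side 509.77409819143975 509.77409819143975 315.8160935657487 238.96615126314646 [[0.998, 0.011, -0.059, 0.419], [-0.056, 0.525, -0.85, -1.203], [0.021, 0.851, 0.524, 0.787], [0.0, 0.0, 0.0, 1.0]] ['color', 'fx', 'fy', 'cx', 'cy', 'pose']
```

View pics/scene0.png

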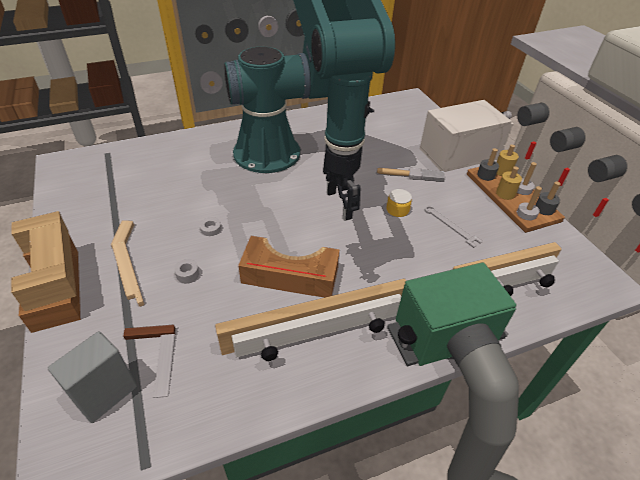

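View pics/side0.png

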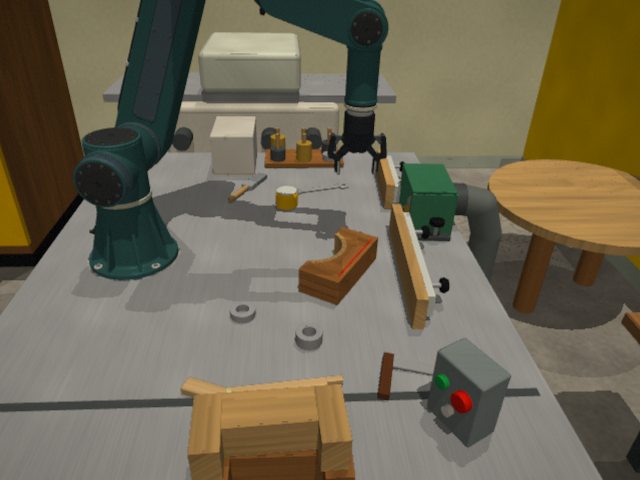

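The scene view shows the blank at about (290,265), with the fence plate's top edge running from (218,325) to (405,285). In the side view the blank is at about (340,265) and the fence at about (410,260). I'll enlarge both.

Run:
```python
import cv2
a=cv2.imread("pics/scene0.png")[225:360,210:410];b=cv2.imread("pics/side0.png")[190:330,290:440]
cv2.imwrite("pics/a.png",cv2.resize(a,None,fx=4,fy=4,interpolation=2));cv2.imwrite("pics/b.png",cv2.resize(b,None,fx=4,fy=4,interpolation=2))
```

```text
(no output)
```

View pics/a.png

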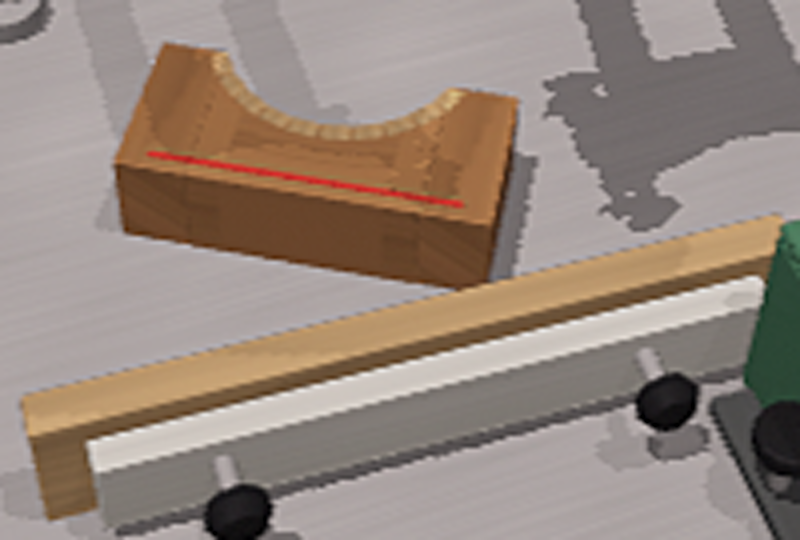

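View pics/b.png

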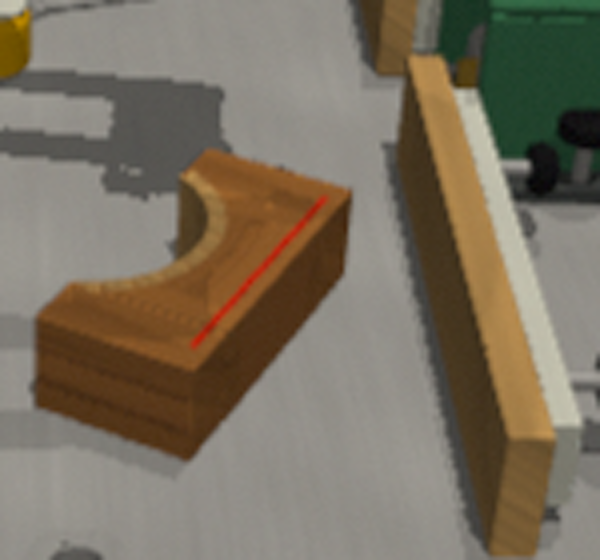

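Scene crop (4x), top corners of the blank: right-back (165,43), left-back (518,98), left-front (490,224), right-front (117,163). The fence's top front edge runs (22,397)–(783,216). In the side crop the same corners are (38,315), (210,150), (350,190), (195,370), and the fence edge runs (508,437)–(408,58). Next I'll triangulate these.

```bash
cat > h.py <<'E'
import numpy as np,cv2
def ray(im,u,v):
    d=im["pose"][:3,:3]@np.array([(u-im["cx"])/im["fx"],-(v-im["cy"])/im["fy"],-1.]);return im["pose"][:3,3],d/np.linalg.norm(d)
def plane(im,u,v,z):
    o,d=ray(im,u,v);return o+d*(z-o[2])/d[2]
def tri(r):
    A=sum(np.eye(3)-np.outer(d,d) for o,d in r);b=sum((np.eye(3)-np.outer(d,d))@o for o,d in r);return np.linalg.solve(A,b)
def fit(P,names,Z=0):
    B=dict(RB=(-55,-120),LB=(-55,120),LF=(55,120),RF=(55,-120))
    b=np.array([B[n] for n in names])/1e3;p=np.array(P)[:,:2]
    bc=b-b.mean(0);pc=p-p.mean(0);th=np.arctan2((bc[:,0]*pc[:,1]-bc[:,1]*pc[:,0]).sum(),(bc*pc).sum())
    R=np.array([[np.cos(th),-np.sin(th)],[np.sin(th),np.cos(th)]]);t=p.mean(0)-R@b.mean(0)
    return th,t,R,np.linalg.norm(p-(b@R.T+t),axis=1)
E
python3 - <<'E'
from h import *;import pickle
d=pickle.load(open("d0.pkl","rb"));S,D=d["scene"],d["side"]
a=dict(RB=(165,43),LB=(518,98),LF=(490,224),RF=(117,163),F1=(22,397),F2=(783,216))
b=dict(RB=(38,315),LB=(210,150),LF=(350,190),RF=(195,370),F1=(508,437),F2=(408,58))
P={}
for k in a:
    ua,ub=(210+a[k][0]/4,225+a[k][1]/4),(290+b[k][0]/4,190+b[k][1]/4)
    z=.09 if k[0]=="F" else .07
    P[k]=tri([ray(S,*ua),ray(D,*ub)]);print(k,P[k].round(4),plane(S,*ua,z).round(4)[:2],plane(D,*ub,z).round(4)[:2])
N=["RB","LB","LF","RF"];th,t,R,e=fit([P[n] for n in N],N);print("blank",np.degrees(th),t,e)
f=P["F2"]-P["F1"];fa=np.degrees(np.arctan2(-f[0],f[1]));print("fence",fa,np.linalg.norm(f))
y=f[:2]/np.linalg.norm(f[:2]);x=np.array([y[1],-y[0]]);O=P["F1"][:2]+.29*y;print("O",O,"x",x)
for n,p in dict(LF=(55,120),RF=(55,-120),HL=(-55,97),HR=(-55,-97)).items():
    w=R@(np.array(p)/1e3)+t;print(n,w.round(4),"fence",((w-O)@x).round(4),((w-O)@y).round(4))
# bystanders rough
print("tin",plane(S,399,195,.055),"sp",plane(S,187,270,.03),plane(S,210,227,.02),"spanner",plane(S,425,208,0),plane(S,480,243,0))
E
```

```text
RB [ 0.4516 -0.1761  0.0686] [ 0.4519 -0.1759] [ 0.452  -0.1795]
LB [0.5774 0.024  0.068 ] [0.5771 0.0245] [0.5777 0.0178]
LF [ 0.6677 -0.0332  0.0681] [ 0.6682 -0.0333] [ 0.6674 -0.0376]
RF [ 0.5428 -0.2328  0.0671] [ 0.5441 -0.2325] [ 0.5429 -0.2383]
F1 [ 0.7073 -0.3268  0.0869] [ 0.7088 -0.3264] [ 0.7063 -0.3316]
F2 [0.7351 0.1275 0.0849] [0.7368 0.1261] [0.7333 0.1147]
blank -32.09672841000287 [ 0.55989893 -0.10454568] [0.00221541 0.00234419 0.00277801 0.00259831]
fence -3.5051009121232712 0.4551079165228699
O [ 0.72500701 -0.03731403] x [ 0.99812936 -0.0611374 ]
LF [ 0.6703 -0.0321] fence -0.055 0.0018
RF [ 0.5427 -0.2354] fence -0.1698 -0.2089
HL [0.5648 0.0069] fence -0.1626 0.0343
HR [ 0.4618 -0.1575] fence -0.2554 -0.1361
tin [0.41826026 0.28729735 0.055     ] sp [ 0.47721121 -0.35662684  0.03      ] [ 0.32830185 -0.26638016  0.02      ] spanner [4.44466048e-01 3.73253591e-01 1.11022302e-16] [6.29608770e-01 4.43494676e-01 1.11022302e-16]
```

The triangulated heights (0.068 and 0.086 m) and the 0.455 m plate length match the text. The blank is 28.6° askew and its left end is 55 mm from the fence. I'll move behind the right horn with the fingers shut and the tool turned square to the blank.

send_rows:
  deltas:
    - [0,[-0.9,-1.15,0],1.3]
    - [0,[-1.8,-2.3,0],2.6]
    - [0,[-2.7,-3.5,0],3.9]
    - [0,[-3.6,-4.7,0],5.2]
    - [0,[-4.47,-5.87,0],6.4]
  force: 60

```text
time_s: 0.52
eef_pos: [0.4324, -0.1268, 0.1947]
eef_rot: [-180.0, 0.0, 57.7]
force: [0.8, -0.7, 0.4]
grip_width: 0.0253
grasp_force: 0.0
```

send_rows:
  deltas:
    - [0,[0,0,0],0]
    - [0,[0,0,0],0]
    - [0,[0,0,0],0]
    - [0,[0,0,0],0]

```text
time_s: 0.85
eef_pos: [0.4354, -0.126, 0.1952]
eef_rot: [180.0, -0.0, 58.1]
force: [0.5, -0.0, 1.2]
grip_width: -0.0002
grasp_force: 0.0
```

send_rows:
  deltas:
    - [0,[-0.42,-0.3,1.2],0]
    - [0,[-0.42,-0.3,2.4],0]
    - [0,[-0.42,-0.3,3.6],0]
    - [0,[-0.42,-0.3,4.6],0]
    - [0,[-0.42,-0.3,5.3],0]

```text
time_s: 1.27
eef_pos: [0.4199, -0.1308, 0.0335]
eef_rot: [-179.9, 0.0, 58.1]
force: [-0.1, 0.3, -0.5]
grip_width: 0.0001
grasp_force: 0.0
```

Run:
```python
from rig import bot
import cv2,numpy as np
a=bot.get_image("scene")["color"][200:350,190:410];b=bot.get_image("side")["color"][180:340,260:460]
m=np.zeros((600,800,3),np.uint8);A=cv2.resize(a,None,fx=2.2,fy=2);A=cv2.resize(a,(440,300));m[:300,:440]=A;m[280:600,400:]=cv2.resize(b,(400,320));cv2.imwrite("pics/c.png",m);s=bot.sense();print(s["eef_pos"],s["force"],s["time_s"])
```

```text
[ 0.41835171 -0.13022421  0.03310504] [-0.65876963 -0.2098869   0.02749056] 1.3667
```

View pics/c.png

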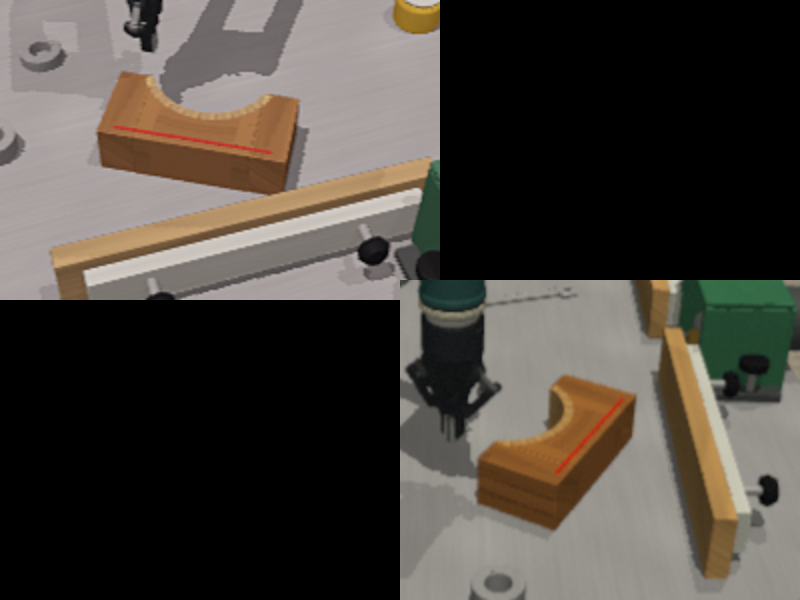

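The fingers are down behind the right horn and clear of it: scene tile about (148,48), horn back at about (125,75). Approaching to contact now.

send_rows:
  deltas:
    - [0,[0,0.3,0],0]
    - [0,[0,0.6,0],0]
    - [0,[0,0.85,0],0]
    - [0,[0,1.05,0],0]
    - [0,[0,1.2,0],0]

```text
time_s: 1.78
eef_pos: [0.453, -0.1526, 0.0373]
eef_rot: [179.8, -0.0, 58.0]
force: [-0.4, -1.3, 0.1]
grip_width: 0.0002
grasp_force: 0.0
```

send_rows:
  deltas:
    - [0,[0,0.15,0],0]
    - [0,[0,0.3,0],0]
    - [0,[0,0.3,0],0]

```text
time_s: 2.03
eef_pos: [0.4593, -0.1569, 0.0364]
eef_rot: [179.9, -0.0, 58.0]
force: [0.1, -0.6, 0.1]
grip_width: -0.0001
grasp_force: 0.0
```

send_rows:
  deltas:
    - [0,[0,0.15,0],0]
    - [0,[0,0.3,0],0]
    - [0,[0,0.3,0],0]

```text
time_s: 2.28
eef_pos: [0.4669, -0.1615, 0.0362]
eef_rot: [179.9, -0.0, 58.0]
force: [-0.3, 1.1, -0.0]
grip_width: -0.0001
grasp_force: 0.0
```

Run:
```python
from rig import bot
import cv2,numpy as np
a=bot.get_image("scene")["color"][200:350,190:410];b=bot.get_image("side")["color"][180:320,280:460]
m=np.zeros((600,800,3),np.uint8);m[:300,:440]=cv2.resize(a,(440,300));m[250:600,350:]=cv2.resize(b,(450,350));cv2.imwrite("pics/d.png",m);s=bot.sense();print(s["eef_pos"],s["force"],s["time_s"])
```

```text
[ 0.46583344 -0.16090076  0.03601902] [-0.03381251  0.16168143  0.37007289] 2.3833
```

View pics/d.png

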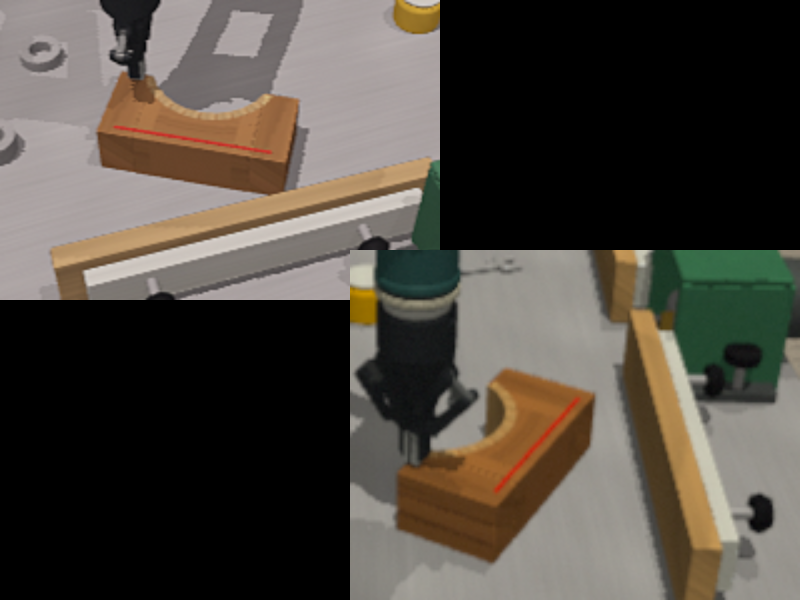

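The fingers are at the middle of the right horn's back (scene tile (137,77)) and the blank hasn't moved. I'll keep creeping forward until there is force.

send_rows:
  deltas:
    - [0,[0,0.15,0],0]
    - [0,[0,0.3,0],0]
    - [0,[0,0.4,0],0]
    - [0,[0,0.5,0],0]

```text
time_s: 2.72
eef_pos: [0.4791, -0.1691, 0.0361]
eef_rot: [180.0, -0.0, 58.0]
force: [-0.8, 0.1, -0.0]
grip_width: -0.0
grasp_force: 0.0
```

```bash
cat >> h.py <<'E'
def redline(im):
    c=im["color"].astype(int);m=((c[...,2]>150)&(c[...,1]<70)&(c[...,0]<70)).astype(np.uint8)
    n,l,s,_=cv2.connectedComponentsWithStats(m[200:360,180:460],connectivity=8)
    if n<2:return None
    i=1+np.argmax(s[1:,4]);v,u=np.nonzero(l==i);p=np.c_[u+180,v+200].astype(float)
    c0=p.mean(0);d=np.linalg.svd(p-c0,full_matrices=False)[2][0];k=(p-c0)@d
    e=[c0+k.min()*d,c0+k.max()*d];e.sort(key=lambda q:q[0]);return e
E
python3 - <<'E'
from h import *;import pickle;from rig import bot
d=pickle.load(open("d0.pkl","rb"))
for n in("scene","side"):
    q=bot.get_image(n)
    for im in(d[n],q):
        e=redline(im);P=np.array([plane(im,*x,.07)[:2] for x in e]);f=P[1]-P[0];print(n,np.round(e,1).tolist(),P.round(4).tolist(),np.linalg.norm(f).round(4),np.degrees(np.arctan2(-f[0],f[1])).round(2))
m=np.zeros((520,800,3),np.uint8);c=q["color"]
cv2.imwrite("pics/e.png",cv2.resize(c[200:310,290:450],None,fx=5,fy=5,interpolation=2))
E
```

```text
scene [[247.0, 262.9], [325.0, 275.8]] [[0.5413, -0.2119], [0.6467, -0.044]] 0.1981 -32.12
scene [[247.0, 262.9], [325.0, 275.8]] [[0.5415, -0.2119], [0.6466, -0.044]] 0.1981 -32.06
side [[337.9, 275.9], [370.9, 238.9]] [[0.5434, -0.2118], [0.6484, -0.0445]] 0.1975 -32.11
side [[337.9, 275.9], [370.8, 238.8]] [[0.5433, -0.2116], [0.6482, -0.0442]] 0.1976 -32.06
```

View pics/e.png

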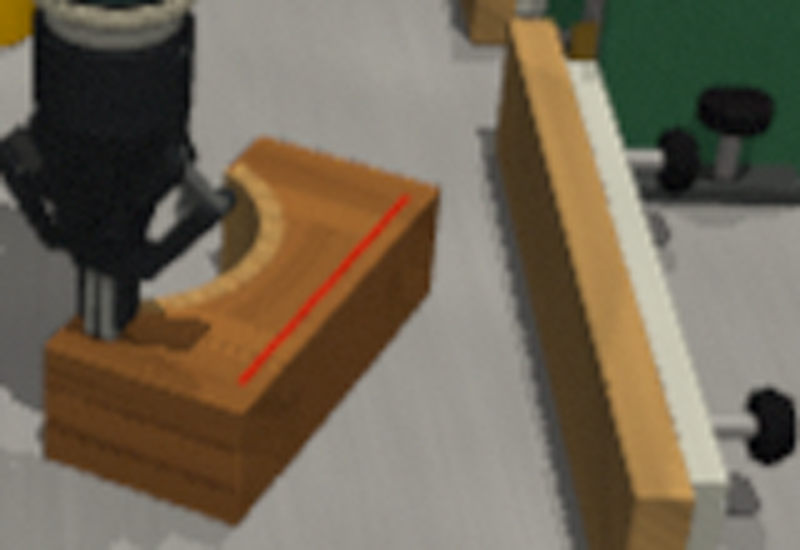

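The side view shows the closed fingertips at crop (100,338), drawn over the horn's top face, so they are above the blank. I'll compare the tip's real position with the reported TCP.

Run:
```python
from h import *;from rig import bot
s=bot.sense();D=bot.get_image("side");S=bot.get_image("scene");print(s["eef_pos"],s["joint_pos"],s["eef_rot"],s["force"],bot.grasp_offset)
def proj(im,p):
    q=np.linalg.inv(im["pose"])@np.r_[p,1];return np.array([im["cx"]+im["fx"]*q[0]/-q[2],im["cy"]-im["fy"]*q[1]/-q[2]])
for z in(0.036,.07,.09):
    p=s["eef_pos"].copy();p[2]=z;print(z,proj(D,p),(proj(D,p)-[290,200])*5,proj(S,p))
print(plane(D,310,267.6,.07),plane(D,310,267.6,.09))
c=S["color"];cv2.imwrite("pics/f.png",cv2.resize(c[190:310,220:380],None,fx=5,fy=5,interpolation=2))
```

```text
[ 0.47930222 -0.16928568  0.03614661] [-2.72412775e+01  2.50377830e+01  1.07337756e+02 -2.76266999e-03
  4.75817238e+01  4.76547599e+00] [ 1.79957241e+02 -1.51667726e-03  5.79951098e+01] [-0.64605485  0.41474754  0.24544119] -0.0187
0.036 [310.22149087 277.39964427] [101.10745434 386.99822136] [257.35332826 251.05093977]
0.07 [310.4349371  266.21414214] [102.17468549 331.07071072] [256.53665777 242.11494528]
0.09 [310.56334302 259.4851185 ] [102.8167151  297.42559252] [256.04067098 236.68786637]
[ 0.47795158 -0.17522687  0.07      ] [ 0.47631259 -0.20390889  0.09      ]
```

View pics/f.png

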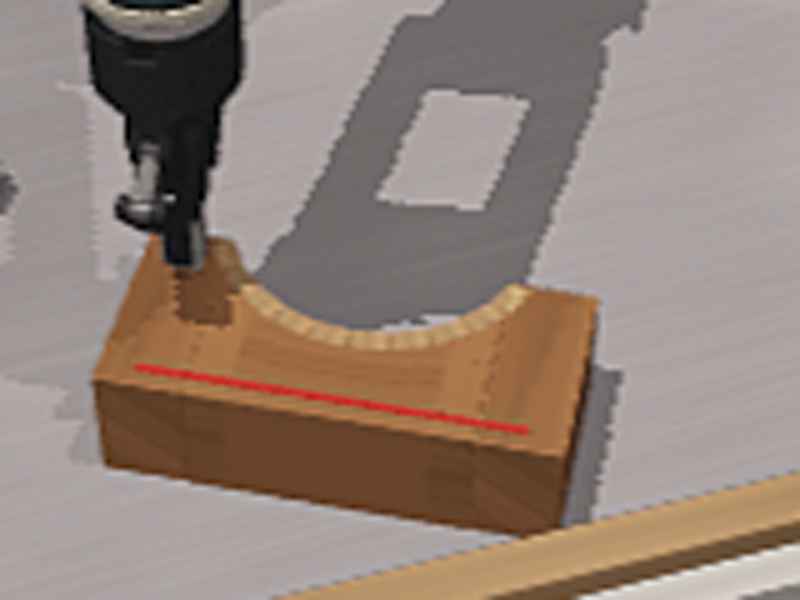

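Run:
```python
from h import *;import pickle
d=pickle.load(open("d0.pkl","rb"));S,D=d["scene"],d["side"]
print(tri([ray(S,264,224.5),ray(D,285,258.5)]),"reported .418 -.130 .033")
print(tri([ray(S,257.6,243.2),ray(D,310,267.6)]),"reported .479 -.169 .036")
```

```text
[ 0.41729579 -0.13026408  0.06689906] reported .418 -.130 .033
[ 0.47840159 -0.16655137  0.06402643] reported .479 -.169 .036
```

Both views agree that the real fingertip is about 32 mm above the reported TCP height, so the fingers passed over the horn without any force. I'll raise, back off, and then go lower while watching the force.

send_rows:
  deltas:
    - [0,[0,0,-0.7],0]
    - [0,[0,-0.5,-0.9],0]
    - [0,[0,-1.3,-0.9],0]
    - [0,[0,-2,-0.5],0]
    - [0,[0,-2.2,0],0]

```text
time_s: 3.33
eef_pos: [0.4194, -0.1319, 0.0365]
eef_rot: [-179.9, 0.0, 58.0]
force: [-0.5, 0.7, -0.5]
grip_width: 0.0002
grasp_force: 0.0
```

send_rows:
  deltas:
    - [0,[0,0,0.2],0]
    - [0,[0,0,0.4],0]
    - [0,[0,0,0.6],0]
    - [0,[0,0,0.6],0]

```text
time_s: 3.67
eef_pos: [0.4233, -0.1343, 0.0174]
eef_rot: [-180.0, 0.0, 58.0]
force: [0.3, -1.0, 1.0]
grip_width: -0.0003
grasp_force: 0.0
```

Run:
```python
from rig import bot
import cv2,numpy as np
a=bot.get_image("scene")["color"][190:290,220:380];b=bot.get_image("side")["color"][200:300,270:350];s=bot.sense()
cv2.imwrite("pics/g.png",np.hstack([cv2.resize(a,None,fx=3.2,fy=3.2,interpolation=2),cv2.resize(b,None,fx=3.2,fy=3.2,interpolation=2)]));print(s["eef_pos"],s["force"],s["time_s"])
```

```text
[ 0.42331827 -0.13431186  0.01802633] [ 0.34213454 -0.36171598 -0.15324381] 3.7667
```

View pics/g.png

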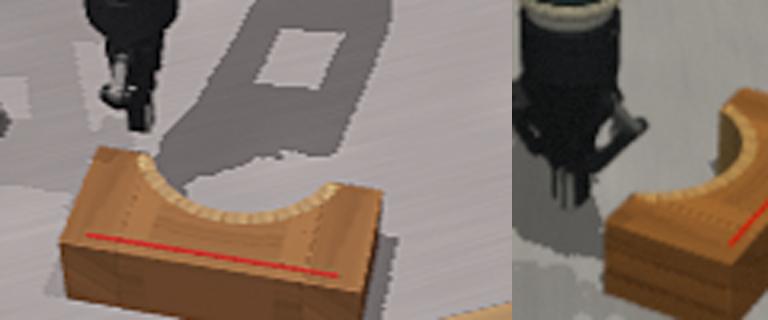

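The tip (scene tile (140,130), side (570,207)) is free and about 50 mm up. The knuckle links slant out along the closing axis toward the blank, so I'll turn the tool 90° to keep them parallel to the horn back, then go lower.

send_rows:
  deltas:
    - [0,[0,0,0],1.2]
    - [0,[0,0,0],2.4]
    - [0,[0,0,0],3.6]
    - [0,[0,0,0],4.8]
    - [0,[0,0,0],6]

```text
time_s: 4.18
eef_pos: [0.4235, -0.1344, 0.0185]
eef_rot: [179.9, -0.0, 27.7]
force: [-0.0, -0.3, -0.9]
grip_width: 0.0
grasp_force: 0.0
```

send_rows:
  deltas:
    - [0,[0,0,0],1.2]
    - [0,[0,0,0],2.4]
    - [0,[0,0,0],3.6]
    - [0,[0,0,0],4.8]
    - [0,[0,0,0],6]

```text
time_s: 4.6
eef_pos: [0.4234, -0.1344, 0.0186]
eef_rot: [180.0, -0.1, -2.3]
force: [0.4, 0.1, -0.3]
grip_width: 0.0003
grasp_force: 0.0
```

send_rows:
  deltas:
    - [0,[0,0,0.1],1.2]
    - [0,[0,0,0.2],2.4]
    - [0,[0,0,0.3],3.6]
    - [0,[0,0,0.4],4.8]
    - [0,[0,0,0.5],6]

```text
time_s: 5.02
eef_pos: [0.4235, -0.1344, 0.0034]
eef_rot: [-180.0, -0.1, -32.3]
force: [-0.3, 0.4, -0.6]
grip_width: 0.0002
grasp_force: 0.0
```

send_rows:
  deltas:
    - [0,[0,0,0],0]
    - [0,[0,0,0],0]

```text
time_s: 5.18
eef_pos: [0.423, -0.1341, 0.0033]
eef_rot: [180.0, -0.0, -31.8]
force: [0.0, 0.4, 0.6]
grip_width: 0.0001
grasp_force: 0.0
```

send_rows:
  deltas:
    - [0,[0.25,0,0],0]
    - [0,[0.5,0,0],0]
    - [0,[0.75,0,0],0]
    - [0,[0.9,0,0],0]

```text
time_s: 5.52
eef_pos: [0.4476, -0.1494, 0.0034]
eef_rot: [-180.0, -0.1, -32.0]
force: [0.1, -0.4, 0.3]
grip_width: -0.0003
grasp_force: 0.0
```

send_rows:
  deltas:
    - [0,[0.1,0,0],0]
    - [0,[0.2,0,0],0]
    - [0,[0.3,0,0],0]
    - [0,[0.4,0,0],0]
    - [0,[0.5,0,0],0]

```text
time_s: 5.93
eef_pos: [0.452, -0.1529, 0.0022]
eef_rot: [179.9, 0.7, -32.0]
force: [-12.3, 4.0, 8.6]
grip_width: 0.0001
grasp_force: 6.1
```

send_rows:
  deltas:
    - [0,[0.14,0.05,0],-0.3]
    - [0,[0.28,0.1,0],-0.6]
    - [0,[0.42,0.16,0],-0.9]
    - [0,[0.56,0.21,0],-1.2]
    - [0,[0.7,0.26,0],-1.6]

```text
time_s: 6.35
eef_pos: [0.4687, -0.1723, 0.0022]
eef_rot: [-180.0, 0.4, -23.9]
force: [-4.0, 2.3, -0.8]
grip_width: -0.0001
grasp_force: 2.4
```

```bash
cat > m.py <<'E'
from h import *;from rig import bot
O=np.array([.7250,-.0373]);x=np.array([.99813,-.06114]);y=np.array([.06114,.99813])
s=bot.sense();print(s["time_s"],s["eef_pos"].round(4),s["eef_rot"].round(1),s["force"].round(1))
# red line start calibration: mean endpoints -> line midpoint in blank frame
for n in("scene","side"):
    im=bot.get_image(n);e=redline(im)
    if e is None:continue
    P=np.array([plane(im,*q,.07)[:2] for q in e]);f=P[1]-P[0];L=np.linalg.norm(f);th=np.arctan2(-f[0],f[1])
    by=f/L;bx=np.array([by[1],-by[0]]);m=P.mean(0)
    c=m-bx*MX[n]-by*MY[n] if (MX:=globals().get("MX")) else m
    F=lambda p:np.round(1000*np.array([(c+bx*p[0]+by*p[1]-O)@x,(c+bx*p[0]+by*p[1]-O)@y]),1)
    W=lambda p:(c+bx*p[0]+by*p[1]).round(4)
    print(n,"L%.4f askew %.2f"%(L,np.degrees(th)+3.5),"LF",F((.055,.12)),"RF",F((.055,-.12)),"HLw",W((-.055,.097)),"HRw",W((-.055,-.097)))
E
python3 - <<'E'
import numpy as np
t=np.array([.5599,-.10455]);th=np.radians(-32.1);bx=np.array([np.cos(th),np.sin(th)]);by=np.array([-bx[1],bx[0]])
r={}
X={};Y={}
for n,P in dict(scene=[[.5413,-.2119],[.6467,-.044]],side=[[.5434,-.2118],[.6484,-.0445]]).items():
    m=np.mean(P,0)-t;X[n]=float(m@bx);Y[n]=float(m@by)
print(X,Y)
s=open("m.py").read().replace('if (MX:=globals().get("MX")) else m','')
open("m.py","w").write(f"MX={X};MY={Y}\n"+s)
E
python3 m.py
```

```text
{'scene': 0.04132158427985413, 'side': 0.04303739564638371} {'scene': -0.0017019613987753158, 'side': -0.0008617284819674206}
6.35 [ 0.4687 -0.1723  0.0022] [-180.     0.4  -23.9] [-4.   2.3 -0.8]
scene L0.1972 askew -21.47 LF [-54.2   6.8] RF [-142.  -216.6] HLw [ 0.5619 -0.0016] HRw [ 0.48   -0.1775]
side L0.1950 askew -21.07 LF [-54.6   6.5] RF [-140.8 -217.5] HLw [ 0.5613 -0.0027] HRw [ 0.4807 -0.1791]
```

The blank is turning as predicted (now 21° askew), with its left end still 54 mm off the fence.

send_rows:
  deltas:
    - [0,[0.14,0.05,0],-0.3]
    - [0,[0.28,0.1,0],-0.6]
    - [0,[0.42,0.15,0],-0.9]
    - [0,[0.56,0.19,0],-1.2]
    - [0,[0.7,0.23,0],-1.6]

```text
time_s: 6.87
eef_pos: [0.486, -0.1877, 0.0024]
eef_rot: [-180.0, 0.2, -16.0]
force: [-3.2, 0.7, -2.8]
grip_width: -0.0003
grasp_force: 2.1
```

send_rows:
  deltas:
    - [0,[0.14,0.05,0],-0.3]
    - [0,[0.28,0.1,0],-0.6]
    - [0,[0.42,0.15,0],-0.9]
    - [0,[0.56,0.19,0],-1.2]
    - [0,[0.7,0.23,0],-1.5]

```text
time_s: 7.28
eef_pos: [0.5039, -0.2, 0.0024]
eef_rot: [-179.9, 0.3, -8.5]
force: [-6.4, -0.4, 0.3]
grip_width: -0.0
grasp_force: 2.8
```

```bash
python3 m.py
```

```text
7.2833 [ 0.5039 -0.2     0.0024] [-179.9    0.3   -8.5] [-6.4 -0.4  0.3]
scene L0.1968 askew -9.70 LF [-52.8  19.4] RF [ -93.2 -217.1] HLw [ 0.5611 -0.012 ] HRw [ 0.5168 -0.2008]
side L0.1964 askew -9.36 LF [-53.2  18.5] RF [ -92.2 -218.3] HLw [ 0.5607 -0.0135] HRw [ 0.5175 -0.2026]
```

send_rows:
  deltas:
    - [0,[0.15,0.03,0],-0.2]
    - [0,[0.3,0.06,0],-0.4]
    - [0,[0.45,0.09,0],-0.6]
    - [0,[0.6,0.11,0],-0.8]
    - [0,[0.75,0.12,0],-1.0]

```text
time_s: 7.8
eef_pos: [0.5276, -0.2079, 0.0027]
eef_rot: [-180.0, 0.1, -3.5]
force: [-3.8, -1.3, -2.4]
grip_width: -0.0
grasp_force: 1.9
```

```bash
python3 m.py
```

```text
7.8 [ 0.5276 -0.2079  0.0027] [-1.8e+02  1.0e-01 -3.5e+00] [-3.8 -1.3 -2.4]
scene L0.1960 askew -3.72 LF [-49.9  27.5] RF [ -65.5 -212. ] HLw [ 0.5648 -0.0158] HRw [ 0.5405 -0.2083]
side L0.1948 askew 176.42 LF [ -88.7 -213.3] RF [-73.8  26.2] HLw [ 0.7354 -0.2355] HRw [ 0.7593 -0.043 ]
```

send_rows:
  deltas:
    - [0,[0.1,0,0],0]
    - [0,[0.2,0,0],0]
    - [0,[0.3,0,0],0]
    - [0,[0.3,0,0],0]

```text
time_s: 8.23
eef_pos: [0.5373, -0.2088, 0.0032]
eef_rot: [180.0, 0.0, -3.5]
force: [-4.3, -2.8, -0.7]
grip_width: -0.0
grasp_force: 1.8
```

```bash
sed -i 's/lambda q:q\[0\]/lambda q:q[0]-q[1]/' h.py; python3 m.py
```

```text
8.2333 [ 0.5373 -0.2088  0.0032] [180.    0.   -3.5] [-4.3 -2.8 -0.7]
scene L0.1946 askew -1.62 LF [-48.4  30.3] RF [ -55.1 -209.6] HLw [ 0.5669 -0.0172] HRw [ 0.5496 -0.2104]
side L0.1947 askew -1.76 LF [-48.6  27.5] RF [ -56.  -212.4] HLw [ 0.5665 -0.0197] HRw [ 0.5487 -0.2129]
```

send_rows:
  deltas:
    - [0,[0.15,0,0],0]
    - [0,[0.3,0,0],0]
    - [0,[0.45,0,0],0]
    - [0,[0.6,0,0],0]
    - [0,[0.7,0,0],0]

```text
time_s: 8.75
eef_pos: [0.5574, -0.2098, 0.0031]
eef_rot: [180.0, 0.1, -3.5]
force: [-6.5, -2.7, 1.1]
grip_width: -0.0002
grasp_force: 3.4
```

```bash
python3 m.py
```

```text
8.75 [ 0.5574 -0.2098  0.0031] [ 1.8e+02  1.0e-01 -3.5e+00] [-6.5 -2.7  1.1]
scene L0.1966 askew 3.10 LF [-45.8  39.5] RF [ -32.8 -200.2] HLw [ 0.5716 -0.0173] HRw [ 0.5702 -0.2113]
side L0.1970 askew 3.12 LF [-45.6  37.9] RF [ -32.5 -201.7] HLw [ 0.5717 -0.0189] HRw [ 0.5704 -0.2129]
```

Now 3.1° the other way, with gaps of 46 mm (left) and 33 mm (right). Switching to the left horn.

send_rows:
  deltas:
    - [0,[-0.7,0,0],0]
    - [0,[-1.3,0,0],0]
    - [0,[-1.3,-1.2,0],0]
    - [0,[-1.3,-2.4,0],0]
    - [0,[-1.3,-3.6,0],0]

```text
time_s: 9.27
eef_pos: [0.5276, -0.0991, 0.0038]
eef_rot: [-180.0, -0.2, -3.7]
force: [0.6, 0.8, -0.1]
grip_width: -0.0001
grasp_force: 0.0
```

send_rows:
  deltas:
    - [0,[0,-1.0,0],0]
    - [0,[0,-1.9,0],0]
    - [0,[0,-2.5,0],0]
    - [0,[0,-2.8,0],0]
    - [0,[0,-2.8,0],0]

```text
time_s: 9.68
eef_pos: [0.5322, -0.014, 0.0036]
eef_rot: [-180.0, -0.1, -3.4]
force: [-0.1, 0.0, 0.6]
grip_width: 0.0002
grasp_force: 0.0
```

send_rows:
  deltas:
    - [0,[0.3,0,0],0]
    - [0,[0.55,0,0],0]
    - [0,[0.75,0,0],0]
    - [0,[0.9,0,0],0]
    - [0,[1.05,0,0],0]

```text
time_s: 10.1
eef_pos: [0.5597, -0.0183, 0.0027]
eef_rot: [-180.0, 0.4, -3.6]
force: [-12.0, 0.9, 8.2]
grip_width: -0.0003
grasp_force: 5.7
```

send_rows:
  deltas:
    - [0,[0.15,0,0],0]
    - [0,[0.3,0,0],0]
    - [0,[0.45,0,0],0]
    - [0,[0.6,0,0],0]
    - [0,[0.75,0,0],0]

```text
time_s: 10.52
eef_pos: [0.5799, -0.0182, 0.0021]
eef_rot: [-179.9, 0.6, -3.6]
force: [-9.5, 3.6, 6.0]
grip_width: -0.0002
grasp_force: 5.0
```

```bash
python3 m.py
```

```text
10.5167 [ 0.5799 -0.0182  0.0021] [-179.9    0.6   -3.6] [-9.5  3.6  6. ]
scene L0.1968 askew -1.92 LF [-22.5  30.6] RF [ -30.5 -209.2] HLw [ 0.5927 -0.0179] HRw [ 0.5744 -0.211 ]
side L0.1946 askew -2.37 LF [-21.1  27.8] RF [ -31. -212.] HLw [ 0.5939 -0.0199] HRw [ 0.574  -0.2129]
```

send_rows:
  deltas:
    - [0,[-0.6,0,0],0]
    - [0,[-0.9,0,0],0]
    - [0,[-0.9,1.2,0],0]
    - [0,[-0.9,2.4,0],0]
    - [0,[-0.9,3.6,0],0]

```text
time_s: 11.03
eef_pos: [0.5512, -0.1264, 0.0032]
eef_rot: [180.0, -0.0, -3.4]
force: [0.4, -0.3, 0.4]
grip_width: 0.0
grasp_force: 0.0
```

send_rows:
  deltas:
    - [0,[0,1.0,0],0]
    - [0,[0,1.9,0],0]
    - [0,[0,2.5,0],0]
    - [0,[0,2.8,0],0]
    - [0,[0,2.8,0],0]

```text
time_s: 11.45
eef_pos: [0.5464, -0.2115, 0.0031]
eef_rot: [180.0, -0.0, -3.7]
force: [1.3, -0.1, -0.0]
grip_width: -0.0003
grasp_force: 0.0
```

send_rows:
  deltas:
    - [0,[0.25,0,0],0]
    - [0,[0.4,0,0],0]
    - [0,[0.55,0,0],0]
    - [0,[0.7,0,0],0]
    - [0,[0.8,0,0],0]

```text
time_s: 11.87
eef_pos: [0.5671, -0.2092, 0.0028]
eef_rot: [-180.0, 0.4, -3.3]
force: [-11.6, -4.8, 8.7]
grip_width: 0.0001
grasp_force: 5.8
```

send_rows:
  deltas:
    - [0,[0.1,0,0],0]
    - [0,[0.2,0,0],0]
    - [0,[0.3,0,0],0]
    - [0,[0.37,0,0],0]

```text
time_s: 12.2
eef_pos: [0.5781, -0.21, 0.0027]
eef_rot: [-180.0, 0.4, -3.4]
force: [-10.7, -3.9, 6.8]
grip_width: 0.0001
grasp_force: 5.1
```

```bash
python3 m.py
```

```text
12.2 [ 0.5781 -0.21    0.0027] [-180.     0.4   -3.4] [-10.7  -3.9   6.8]
scene L0.1964 askew 1.42 LF [-18.7  36.9] RF [ -12.7 -203. ] HLw [ 0.5978 -0.0183] HRw [ 0.5908 -0.2122]
side L0.1970 askew 1.48 LF [-18.8  38. ] RF [ -12.6 -201.9] HLw [ 0.5978 -0.0174] HRw [ 0.591  -0.2112]
```

send_rows:
  deltas:
    - [0,[-0.6,0,0],0]
    - [0,[-0.9,0,0],0]
    - [0,[-0.9,-1.2,0],0]
    - [0,[-0.9,-2.4,0],0]
    - [0,[-0.9,-3.6,0],0]

```text
time_s: 12.72
eef_pos: [0.5609, -0.1003, 0.0032]
eef_rot: [-180.0, -0.0, -3.6]
force: [1.6, -0.1, 0.5]
grip_width: 0.0002
grasp_force: 0.0
```

send_rows:
  deltas:
    - [0,[0,-1.0,0],0]
    - [0,[0,-1.9,0],0]
    - [0,[0,-2.5,0],0]
    - [0,[0,-2.8,0],0]
    - [0,[0,-2.8,0],0]

```text
time_s: 13.13
eef_pos: [0.5659, -0.0156, 0.0031]
eef_rot: [-180.0, 0.0, -3.3]
force: [0.2, -0.9, 0.3]
grip_width: -0.0001
grasp_force: 0.0
```

send_rows:
  deltas:
    - [0,[0.25,0,0],0]
    - [0,[0.45,0,0],0]
    - [0,[0.6,0,0],0]
    - [0,[0.7,0,0],0]
    - [0,[0.8,0,0],0]

```text
time_s: 13.55
eef_pos: [0.5861, -0.02, 0.0025]
eef_rot: [-180.0, 0.5, -3.6]
force: [-12.3, 2.3, 9.5]
grip_width: 0.0003
grasp_force: 6.1
```

send_rows:
  deltas:
    - [0,[0.1,0,0],0]
    - [0,[0.2,0,0],0]
    - [0,[0.3,0,0],0]
    - [0,[0.3,0,0],0]

```text
time_s: 13.88
eef_pos: [0.5952, -0.0196, 0.0023]
eef_rot: [-179.9, 0.4, -3.6]
force: [-7.4, 4.0, 3.2]
grip_width: 0.0001
grasp_force: 4.1
```

```bash
python3 m.py
```

```text
13.8833 [ 0.5952 -0.0196  0.0023] [-179.9    0.4   -3.6] [-7.4  4.   3.2]
scene L0.1958 askew -0.98 LF [-7.5 33.3] RF [ -11.6 -206.7] HLw [ 0.6081 -0.018 ] HRw [ 0.5929 -0.2114]
side L0.2001 askew -1.00 LF [-8.  31.9] RF [ -12.2 -208. ] HLw [ 0.6075 -0.0193] HRw [ 0.5923 -0.2127]
```

send_rows:
  deltas:
    - [0,[-0.6,0,0],0]
    - [0,[-0.9,0,0],0]
    - [0,[-0.9,1.2,0],0]
    - [0,[-0.9,2.4,0],0]
    - [0,[-0.9,3.6,0],0]

```text
time_s: 14.4
eef_pos: [0.5654, -0.1275, 0.0032]
eef_rot: [180.0, -0.0, -3.4]
force: [0.6, -0.2, 0.1]
grip_width: -0.0004
grasp_force: 0.0
```

send_rows:
  deltas:
    - [0,[0,1.0,0],0]
    - [0,[0,1.9,0],0]
    - [0,[0,2.5,0],0]
    - [0,[0,2.8,0],0]
    - [0,[0,2.8,0],0]

```text
time_s: 14.82
eef_pos: [0.5605, -0.2126, 0.0032]
eef_rot: [180.0, -0.1, -3.7]
force: [-0.2, -0.0, -0.6]
grip_width: 0.0003
grasp_force: 0.0
```

send_rows:
  deltas:
    - [0,[0.25,0,0],0]
    - [0,[0.4,0,0],0]
    - [0,[0.5,0,0],0]
    - [0,[0.6,0,0],0]
    - [0,[0.7,0,0],0]

```text
time_s: 15.23
eef_pos: [0.5808, -0.2101, 0.003]
eef_rot: [-180.0, 0.1, -3.4]
force: [-9.3, -1.2, 7.3]
grip_width: -0.0
grasp_force: 4.9
```

send_rows:
  deltas:
    - [0,[0.1,0,0],0]
    - [0,[0.2,0,0],0]
    - [0,[0.25,0,0],0]

```text
time_s: 15.48
eef_pos: [0.5851, -0.2107, 0.0027]
eef_rot: [-180.0, 0.4, -3.4]
force: [-10.2, -2.4, 5.4]
grip_width: -0.0002
grasp_force: 4.8
```

```bash
python3 m.py
```

```text
15.4833 [ 0.5851 -0.2107  0.0027] [-180.     0.4   -3.4] [-10.2  -2.4   5.4]
scene L0.1971 askew 0.22 LF [-7.1 35.2] RF [  -6.1 -204.8] HLw [ 0.609  -0.0184] HRw [ 0.5979 -0.2121]
side L0.1951 askew 0.27 LF [-7.5 34. ] RF [  -6.3 -206. ] HLw [ 0.6085 -0.0197] HRw [ 0.5976 -0.2133]
```

send_rows:
  deltas:
    - [0,[0.06,0,0],0]
    - [0,[0.12,0,0],0]
    - [0,[0.12,0,0],0]

```text
time_s: 15.83
eef_pos: [0.589, -0.2112, 0.0026]
eef_rot: [-180.0, 0.4, -3.4]
force: [-9.0, -2.8, 4.4]
grip_width: -0.0004
grasp_force: 4.2
```

send_rows:
  deltas:
    - [0,[-0.6,0,0],0]
    - [0,[-0.9,0,0],0]
    - [0,[-0.9,-1.2,0],0]
    - [0,[-0.9,-2.4,0],0]
    - [0,[-0.9,-3.6,0],0]

```text
time_s: 16.25
eef_pos: [0.5717, -0.1015, 0.0032]
eef_rot: [-180.0, -0.0, -3.6]
force: [0.2, -0.0, 0.5]
grip_width: 0.0002
grasp_force: 0.0
```

send_rows:
  deltas:
    - [0,[0,-1.0,0],0]
    - [0,[0,-1.9,0],0]
    - [0,[0,-2.5,0],0]
    - [0,[0,-2.8,0],0]
    - [0,[0,-2.8,0],0]

```text
time_s: 16.67
eef_pos: [0.5769, -0.0166, 0.0031]
eef_rot: [-180.0, 0.0, -3.3]
force: [-0.1, -0.2, 0.0]
grip_width: 0.0001
grasp_force: 0.0
```

send_rows:
  deltas:
    - [0,[0.25,0,0],0]
    - [0,[0.45,0,0],0]
    - [0,[0.6,0,0],0]
    - [0,[0.7,0,0],0]
    - [0,[0.8,0,0],0]

```text
time_s: 17.08
eef_pos: [0.5974, -0.0208, 0.0026]
eef_rot: [-180.0, 0.4, -3.6]
force: [-12.5, 1.2, 9.5]
grip_width: 0.0
grasp_force: 5.8
```

```bash
python3 m.py
```

```text
17.0833 [ 0.5974 -0.0208  0.0026] [-180.     0.4   -3.6] [-12.5   1.2   9.5]
scene L0.1644 askew 0.66 LF [-5.8 53.7] RF [  -3.  -186.3] HLw [ 0.6115 -0.0008] HRw [ 0.6019 -0.1946]
side L0.1999 askew 0.91 LF [-6.1 36.2] RF [  -2.3 -203.7] HLw [ 0.6102 -0.0188] HRw [ 0.6014 -0.2126]
```

send_rows:
  deltas:
    - [0,[0.06,0,0],0]
    - [0,[0.12,0,0],0]
    - [0,[0.15,0,0],0]

```text
time_s: 17.43
eef_pos: [0.6004, -0.0202, 0.0024]
eef_rot: [-179.9, 0.6, -3.6]
force: [-11.5, 3.4, 8.9]
grip_width: 0.0003
grasp_force: 5.9
```

```bash
python3 m.py
```

```text
17.4333 [ 0.6004 -0.0202  0.0024] [-179.9    0.6   -3.6] [-11.5   3.4   8.9]
scene L0.0344 askew 0.40 LF [-4.8 80.1] RF [  -3.1 -159.9] HLw [0.6141 0.0259] HRw [ 0.6036 -0.1678]
side L0.1963 askew 0.10 LF [-2.9 34.4] RF [  -2.4 -205.6] HLw [ 0.6131 -0.0193] HRw [ 0.6016 -0.2129]
```

send_rows:
  deltas:
    - [0,[0.04,0,0],0]
    - [0,[0.08,0,0],0]
    - [0,[0.08,0,0],0]

```text
time_s: 17.78
eef_pos: [0.6008, -0.0202, 0.0022]
eef_rot: [-179.9, 0.7, -3.6]
force: [-14.5, 3.0, 11.6]
grip_width: 0.0001
grasp_force: 7.5
```

send_rows:
  deltas:
    - [0,[-0.6,0,0],0]
    - [0,[-0.9,0,0],0]
    - [0,[-0.9,1.2,0],0]
    - [0,[-0.9,2.4,0],0]
    - [0,[-0.9,3.6,0],0]

```text
time_s: 18.2
eef_pos: [0.5747, -0.1281, 0.0032]
eef_rot: [180.0, -0.1, -3.4]
force: [1.3, -0.0, 0.1]
grip_width: 0.0
grasp_force: 0.0
```

send_rows:
  deltas:
    - [0,[0,1.0,0],0]
    - [0,[0,1.9,0],0]
    - [0,[0,2.5,0],0]
    - [0,[0,2.8,0],0]
    - [0,[0,2.8,0],0]

```text
time_s: 18.62
eef_pos: [0.5696, -0.2132, 0.0031]
eef_rot: [180.0, -0.1, -3.7]
force: [0.2, 0.5, 0.4]
grip_width: 0.0003
grasp_force: 0.0
```

send_rows:
  deltas:
    - [0,[0.25,0,0],0]
    - [0,[0.4,0,0],0]
    - [0,[0.5,0,0],0]
    - [0,[0.6,0,0],0]
    - [0,[0.7,0,0],0]

```text
time_s: 19.03
eef_pos: [0.59, -0.2106, 0.003]
eef_rot: [-180.0, 0.1, -3.4]
force: [-10.2, -0.3, 8.7]
grip_width: 0.0001
grasp_force: 5.9
```

```bash
python3 m.py
```

```text
19.0333 [ 0.59   -0.2106  0.003 ] [-1.8e+02  1.0e-01 -3.4e+00] [-10.2  -0.3   8.7]
scene L0.0047 askew -16.41 LF [ 30.2 118.4] RF [ -37.5 -111.8] HLw [0.6511 0.0948] HRw [ 0.5851 -0.0876]
side L0.1953 askew -0.01 LF [-2.4 33.9] RF [  -2.4 -206.1] HLw [ 0.6134 -0.0196] HRw [ 0.6016 -0.2132]
```

send_rows:
  deltas:
    - [0,[0.05,0,0],0]
    - [0,[0.1,0,0],0]
    - [0,[0.15,0,0],0]
    - [0,[0.15,0,0],0]

```text
time_s: 19.47
eef_pos: [0.59, -0.2108, 0.0027]
eef_rot: [-179.9, 0.5, -3.5]
force: [-11.7, 0.8, 10.1]
grip_width: -0.0
grasp_force: 6.0
```

send_rows:
  deltas:
    - [0,[0.05,0,0],0]
    - [0,[0.1,0,0],0]
    - [0,[0.1,0,0],0]

```text
time_s: 19.72
eef_pos: [0.5897, -0.2107, 0.0027]
eef_rot: [-179.9, 0.8, -3.4]
force: [-19.6, -0.9, 16.7]
grip_width: -0.0002
grasp_force: 10.1
```

```bash
python3 m.py
```

```text
19.7167 [ 0.5897 -0.2107  0.0027] [-179.9    0.8   -3.4] [-19.6  -0.9  16.7]
scene L0.0047 askew -16.41 LF [ 30.4 108.3] RF [ -37.4 -121.9] HLw [0.6507 0.0848] HRw [ 0.5846 -0.0976]
side L0.1951 askew 0.13 LF [-2.3 34.1] RF [  -1.7 -205.9] HLw [ 0.6136 -0.0197] HRw [ 0.6022 -0.2133]
```

The right end is firm: 20 N with no motion. Confirming the left end the same way.

send_rows:
  deltas:
    - [0,[-0.6,0,0],0]
    - [0,[-1.1,0,0],0]
    - [0,[-1.1,-1.2,0],0]
    - [0,[-1.1,-2.4,0],0]
    - [0,[-1.1,-3.6,0],0]

```text
time_s: 20.23
eef_pos: [0.5716, -0.102, 0.0033]
eef_rot: [180.0, -0.1, -3.6]
force: [1.0, 0.3, -0.1]
grip_width: -0.0001
grasp_force: 0.0
```

send_rows:
  deltas:
    - [0,[0,-1.0,0],0]
    - [0,[0,-1.9,0],0]
    - [0,[0,-2.5,0],0]
    - [0,[0,-2.8,0],0]
    - [0,[0,-2.8,0],0]

```text
time_s: 20.65
eef_pos: [0.5768, -0.0168, 0.0032]
eef_rot: [-180.0, -0.0, -3.4]
force: [0.2, -0.7, 0.4]
grip_width: -0.0001
grasp_force: 0.0
```

send_rows:
  deltas:
    - [0,[0.25,0,0],0]
    - [0,[0.5,0,0],0]
    - [0,[0.7,0,0],0]
    - [0,[0.8,0,0],0]
    - [0,[0.9,0,0],0]

```text
time_s: 21.07
eef_pos: [0.6013, -0.0212, 0.0027]
eef_rot: [180.0, 0.3, -3.6]
force: [-11.3, -1.3, 8.7]
grip_width: -0.0002
grasp_force: 5.6
```

send_rows:
  deltas:
    - [0,[0.07,0,0],0]
    - [0,[0.14,0,0],0]
    - [0,[0.2,0,0],0]
    - [0,[0.2,0,0],0]

```text
time_s: 21.4
eef_pos: [0.6007, -0.0209, 0.002]
eef_rot: [180.0, 0.9, -3.5]
force: [-17.9, -1.7, 13.1]
grip_width: 0.0
grasp_force: 9.1
```

```bash
python3 m.py
```

```text
21.4 [ 0.6007 -0.0209  0.002 ] [180.    0.9  -3.5] [-17.9  -1.7  13.1]
scene L0.0047 askew -16.41 LF [ 30.4 108.3] RF [ -37.4 -121.9] HLw [0.6507 0.0848] HRw [ 0.5846 -0.0976]
side L0.1959 askew 0.18 LF [-2.4 33.6] RF [  -1.6 -206.4] HLw [ 0.6135 -0.0202] HRw [ 0.6023 -0.2139]
```

Firm at the left end too. Retreating and taking a final look.

send_rows:
  deltas:
    - [0,[-0.5,0,0],0]
    - [0,[-1.2,0,0],0]
    - [0,[-2,0,0],0]
    - [0,[-2.4,0,-0.8],0]
    - [0,[-2.4,0,-2],0]

```text
time_s: 21.92
eef_pos: [0.5302, -0.0158, 0.0601]
eef_rot: [-179.9, 0.7, -3.6]
force: [0.1, 0.2, -0.3]
grip_width: 0.0002
grasp_force: 0.0
```

send_rows:
  deltas:
    - [0,[-0.3,0,-1],0]
    - [0,[-0.5,0,-2],0]
    - [0,[-0.5,0,-3],0]
    - [0,[-0.5,0,-3],0]

```text
time_s: 22.25
eef_pos: [0.5268, -0.0165, 0.159]
eef_rot: [179.9, -0.6, -3.5]
force: [1.5, -0.1, 0.3]
grip_width: 0.0
grasp_force: 0.0
```

```bash
python3 m.py
python3 - <<'E'
from rig import bot
import cv2,numpy as np
a=bot.get_image("scene")["color"][230:350,200:420];b=bot.get_image("side")["color"][190:330,330:450]
cv2.imwrite("pics/z.png",np.hstack([cv2.resize(cv2.resize(a,(330,180)),(330,560)),cv2.resize(b,(470,560),interpolation=2)]))
E
```

```text
22.25 [ 0.5268 -0.0165  0.159 ] [179.9  -0.6  -3.5] [ 1.5 -0.1  0.3]
scene L0.0047 askew -16.41 LF [ 30.2 118.4] RF [ -37.5 -111.8] HLw [0.6511 0.0948] HRw [ 0.5851 -0.0876]
side L0.1963 askew 0.16 LF [-2.4 34.6] RF [  -1.7 -205.4] HLw [ 0.6135 -0.0191] HRw [ 0.6022 -0.2128]
```

View pics/z.png

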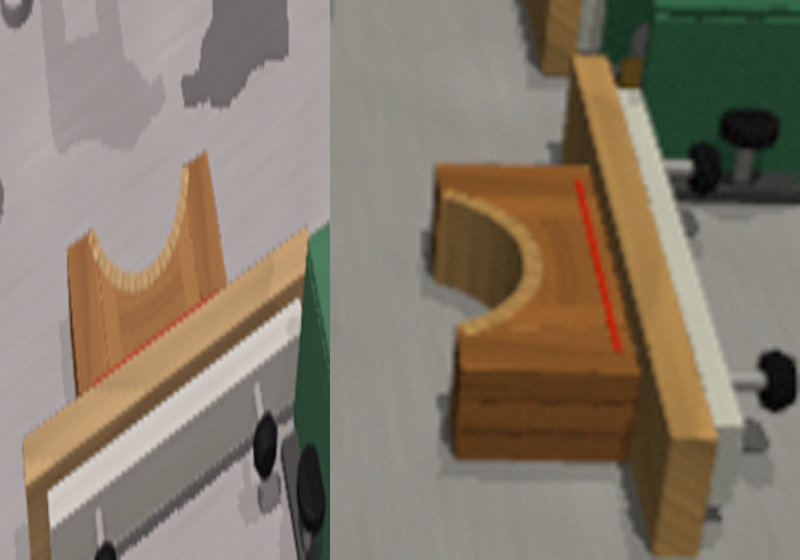

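The side tile shows the planed face flush with the fence from (590,165) to (637,375), with no gap. The gripper is clear of everything.

```bash
python3 -c "
from rig import bot;print(bot.hand_in())"
```

```text
the job is handed in; nothing more can be done
None
```

The blank's planed face sits flush along the right-hand fence plate with both ends firm against it, and the job is handed in; on the first try the fingertips passed just over the right horn's top (their real height was about 32 mm above the reported one), with no measured force or movement of the blank.

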